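# Hold back the belt tensioner of an orbital shaker

## Task

The orbital shaker's platform is off for a belt change: first clear the three parts that came off it (round clamp knob, ball bearing, steel counterweight bar) from the bench into the steel tray. Then push the shaker's sprung idler arm back, away from the pulleys, by its upright black handle, past the click of its pawl, and finish while still holding it there yourself against its spring, a little beyond the click, because the worn pawl must not carry it while the new belt is slipped on. Leave the glassware, bottles and screwdriver as they stand.

Things in the scene. Friction and masses are not known exactly. Their poses are not given: they have to be found in the camera images.
- knob_mid (a point): Loose clamp knob standing head down on the bench: fluted black head, 32 mm diameter and 16 mm high at the bottom, with a bare steel stud, 8 mm diameter, 24 mm long, standing up from it (40 mm in all, about 45 g). The point is half-way up, on the axis, 20 mm above its underside; the head is gripped 12 mm below it.
- bearing_mid (a point): Loose ball bearing lying flat on the bench: steel ring 42 mm outside, 20 mm bore, 12 mm high, about 70 g. The point is its centre, 6 mm above its underside.
- weight_mid (a point): Loose steel counterweight bar lying flat: 70 mm along its own x, 28 mm along its own y, 16 mm high, about 240 g, with two small screw holes. The point is its centre, 8 mm above its underside; its axes are the bar's.
- tray: Open stainless steel tray standing loose on the bench (0.6 kg): 140 mm along its x by 190 mm along its y outside, 36 mm high, walls and floor 3 mm. Origin at the centre of its underside, z up.
- knob: The same clamp knob, with its origin at the centre of the head's underside.
- bearing: The same ball bearing, with its origin at the centre of its underside.
- weight: The same counterweight bar, with its origin at the centre of its underside.
- shaker: Orbital shaker base, platform off, fixed: white box 340 mm along its x, 320 mm along its y, flat deck 70 mm above the bench, control panel on its -x face. Origin: centre of its underside. Above the deck: drive pulley (110 mm wide, pin to 53 mm), motor pulley (36 mm wide, to 32 mm), corner cranks (28 mm), pivot post (50 mm), pawl guide (48 mm, its small pull pin 56 mm).
- pivot_top (a point): Point on the upright pivot axis of the idler arm, 50 mm above the shaker's deck (top of the pivot post, which carries a torsion spring).
- handle_mid (a point): The arm's upright handle: a round black sleeve 15 mm in diameter on the end of the idler arm, 205 mm from the pivot axis; it stands free from 40 mm to 98 mm above the deck. The point lies on its axis 76 mm above the deck and moves with the arm. All else within 90 mm of its path is lower than 57 mm above the deck.
- idler_arm (a joint): Idler arm angle, rad. 0: sprung forward on its stop, its pulley between the motor and drive pulleys. Grows as the arm is pushed back (counter-clockwise from above). Spring: 5 N at the handle at 0, 10 N at 0.5. From 0.34 to 0.39 the nose (8 mm steel pin 23 mm beyond the handle) rides over the pawl (6 N more) and clicks past; a let-go arm would then rest on the pawl at 0.42. Hard stop at 0.60.
- pawl: Sprung steel pawl in its guide on the deck, at the outer end of the arm's path, 228 mm from the pivot axis; it slides outwards, away from the pivot, as the nose rides over it. Its square locking face, 38 to 48 mm above the deck, passes through its origin (which lies at deck height).
- weighing_bottle: Bystander, to be left alone: stoppered glass weighing bottle, 42 mm diameter, 58 mm high, standing among the loose parts. Origin at the centre of its underside.
- vial_a: Bystander, to be left alone: small glass vial with blue cap, 23 mm diameter, 47 mm high. Origin at the centre of its underside.
- vial_b: Bystander, to be left alone: small glass vial with blue cap, 23 mm diameter, 47 mm high. Origin at the centre of its underside.
- dropper: Bystander, to be left alone: amber dropper bottle with red bulb, 38 mm diameter, 82 mm high. Origin at the centre of its underside.
- reagent: Bystander, to be left alone: amber reagent bottle, 80 mm diameter, 172 mm high. Origin at the centre of its underside.
- beaker: Bystander, to be left alone: glass beaker, 76 mm across, 95 mm high. Origin at the centre of its underside.
- screwdriver: Bystander, to be left alone: screwdriver, 190 mm long, lying on the bench. Origin at its middle, on the bench.

How it is judged:
By the outcome, as a careful person would: the job done as asked, in the order asked, and still so for the second after the job is handed in, while the arm keeps its last pose, push and grip.
It also fails if it takes over 72 s, if anything falls off the work surface, if the arm or the gripper's body presses on something with over 40 N, if the wrist force passes 120 N, or if a joint passes its speed limit or range.

## Robot

A 6-joint arm with a two-finger parallel gripper is mounted at the origin on the work surface. World frame = base frame: x ahead of the robot, y to its left, z up, the work surface at z = 0. Lengths are in m, angles in degrees, forces in N, time in s.
With the tool pointing down it reaches from about 0.3 to 0.75 m from the base axis. Payload 8.5 kg.
Tool frame: the origin (TCP) lies at the very end of the fingers, on their centre line; the grasp point (between the pads) lies 19 mm behind it; z points along the fingers, y is the line along which they close (so a half turn about z gives the same grasp; the last joint's range is limited). The gripper opens to 85 mm and grips with 20 to 120 N. Pads are 22 mm wide; open, the fingers measure 114 mm over their backs; the gripper's body (76 mm by 85 mm) begins 54 mm behind the grasp point. The pads swing forward as they close: fully open they stand 13 mm farther back than shut.
Start: joints at [-87.622, 21.807, 74.336, -0, 83.858, -12.336], TCP at [0.14, -0.532, 0.231] pointing down, gripper open.
Joint ranges: [-178.18, 178.18], [-50.72, 133.34], [12.68, 142.11], [-81.47, 261.47], [9.98, 163.14], [-165.26, 165.26]. Speed limits (degrees/s): [136.94, 136.94, 180, 180, 180, 180].

## Interface

Orientations are given as a 3x3 rotation matrix whose columns are the frame's x, y, z axes.
In Python, from rig import observe, cams, ticket gives the robot as it stands.
- The arm moves only by the tool move_arm, never from a script. Its arguments are lists of equal length, an entry for each row: "jaw": the finger opening in cm, from 0 to 8.54; "dp": the shift along the tool's x, y, z in cm, a list of three; "turn": the turn, a rotation vector about the tool's x, y, z in rad, a list of three. In form: {"jaw": [jaw, ...], "dp": [[tx, ty, tz], ...], "turn": [[wx, wy, wz], ...]}. A call has 1 to 12 rows; each row shifts and turns the commanded pose from where the row before left it, along the tool's axes as they then stand; what a row does not reach is not made up. A row lasts 1/12 s, in which the tool goes at most 41.7 mm and 7.16 degrees, less where a joint would pass 70% of its speed; a pose out of reach is approached as far as the arm can. A call is refused whole if a number of a shift passes 4.17 or a number of a turn 0.125, either way. A call with a gripper value outside its range is refused whole. The fingers move at their own pace and stop on an object; "force" is the grip in N (left out, the last holds). Time passes only in rows, so rows that do not move let the fingers close. It gives the time, the measured TCP pose, the force, the opening and the grip force at its end, in the units of the state.
- observe(): the state, without advancing time (a new reading comes with each control period).
- cams.get_image(name): name is "scene" or "top"; returns (picture, depth): 400x640x3 uint8, red, green, blue; 400x640 float32, m along the optical axis (not along the pixel's ray), 0 where there is no reading.
- cams.calibration(name): a dict with "vertical_fov" (degrees; the focal length in pixels is half the picture's height over the tangent of half this angle, whatever the lens; pixels are square), "cx", "cy" (the principal point, pixels), "view" (4x4, takes a point from world to camera coordinates). Camera axes: x right, y up, looking along -z (the intrinsics and any distortion apply to the point x, -y, -z); pixel columns grow to the right and rows downward; lengths in m; the calibration is good to about 2 mm. A picture is of the moment at which its call begins. calibration takes no time and is no camera call.
- ticket.close_job(): hands the job in; it is judged then, once.
Trained networks look in the newest picture that a camera, given by its name, has taken for a name from the list of things; names that differ only in an ending like _2 or _b are one class to them, and where a whole thing is asked for, a point or a joint stands for the part that bears it (a point fixed in the world has none). Each returns a list of dicts, best first, with "p" (0 to 1); they miss things now and then, are a little off and sometimes report something else, mostly with a low value. They report only what shows in the picture. A call takes as long as a camera call.
- cams.spot_in(camera, query): "box" ([centre column, centre row, width, height] as shares, 0 to 1, of the picture: columns of its width, rows of its height, round what is visible of it).
- cams.outline_of(camera, query): "mask" (400x640 bool, what is visible of it) and "box" ([centre column, centre row, width, height] as shares, 0 to 1, of the picture: columns of its width, rows of its height, round what is visible of it).
- cams.mark_of(camera, query): "location" ([column, row] as shares, 0 to 1, of the picture: columns of its width, rows of its height: a listed point, or the origin of a listed thing).
The state is a dict: "time_s": time; "q": joint angles; "qvel": joint speeds; "joint_efforts": joint torques, N m; "position": TCP position; "tool_rot": TCP orientation; "ft_force": force on the tool from outside, world axes, zero at the start; "wrist_torque": the same for the moment, N m; "grip_width": finger opening in m; "gripper_force": force on a finger pad.
Only numpy, scipy, OpenCV 4.12 (cv2) and the standard library are available. Lean on these libraries where they do the work, as an engineer would, in place of code of your own. Each camera call takes 0.05 s, during which the arm holds its last target. There are 200 camera calls.

## Working session

There is one attempt and no reset: what is moved stays moved. The work goes in short steps, Python scripts to look and compute and a tool call to move; the robot and the scene stay as the last step left them, time stands still between calls to the robot, and variables do not carry over. Pictures are saved under pics/ and viewed, at most 10 in all, crops included, and the job is handed in when it is done.

Besides the shell and the picture viewer there is one more tool, called after ">>>" as name(argument=value, ...) on one line, values as JSON. move_arm: Moves the arm, as the interface text tells. Its arguments: {"type":"object","properties":{"jaw":{"type":"array","items":{"type":"number"}},"dp":{"type":"array","items":{"type":"array","items":{"type":"number"}}},"turn":{"type":"array","items":{"type":"array","items":{"type":"number"}}},"force":{"type":"number"}},"required":["jaw","dp","turn"]}

```bash
mkdir -p pics; cat > h.py <<'E'
import numpy as np, cv2
from rig import observe, cams, ticket
def ray(cam,u,v):
    c=cams.calibration(cam); f=200/np.tan(np.radians(c["vertical_fov"])/2)
    V=np.array(c["view"]); R=V[:3,:3]; o=-R.T@V[:3,3]
    d=R.T@np.array([(u-c["cx"])/f,-(v-c["cy"])/f,-1.0]); return o,d
def atz(cam,u,v,z):
    o,d=ray(cam,u,v); return o+d*(z-o[2])/d[2]
def atd(cam,u,v,dep):
    o,d=ray(cam,u,v); return o+d*dep
def proj(cam,p):
    c=cams.calibration(cam); f=200/np.tan(np.radians(c["vertical_fov"])/2)
    V=np.array(c["view"]); q=V[:3,:3]@np.array(p)+V[:3,3]
    return c["cx"]+f*q[0]/-q[2], c["cy"]-f*q[1]/-q[2]
def mark(cam,n,z):
    r=cams.mark_of(cam,n)
    return [(round(a["p"],2),np.round(np.array(a["location"])*[640,400],1),np.round(atz(cam,a["location"][0]*640,a["location"][1]*400,z),4)) for a in r[:2]]
E
python3 - <<'E'
from h import *
for c in("scene","top"):
    im,d=cams.get_image(c); cv2.imwrite(f"pics/{c}0.png",im[:,:,::-1]); print(c,cams.calibration(c))
    np.save(f"pics/{c}0.npy",d)
    for n,z in dict(knob_mid=.02,bearing_mid=.006,weight_mid=.008,tray=0,knob=0,shaker=0,pivot_top=.12,handle_mid=.146,pawl=.07,weighing_bottle=0,vial_a=0,dropper=0,reagent=0,beaker=0,screwdriver=0).items():
        print(n,mark(c,n,z))
s=observe();print(s["time_s"],s["position"],s["tool_rot"],s["grip_width"])
E
```

```text
scene {'vertical_fov': 56.20059875281386, 'cx': 323.2035585761357, 'cy': 196.68307250026982, 'view': array([[ 0.02949285,  0.99946557, -0.01409781,  0.03033115],
       [-0.8373438 ,  0.03240637,  0.5457153 ,  0.39060109],
       [ 0.54588051, -0.00428998,  0.83785206, -1.51842053],
       [ 0.        ,  0.        ,  0.        ,  1.        ]])}
knob_mid [(0.68, array([206.6, 193.5]), array([ 0.4501, -0.434 ,  0.02  ])), (0.64, array([283.5, 190.8]), array([ 0.4491, -0.1764,  0.02  ]))]
bearing_mid [(0.44, array([236.9, 226.8]), array([ 0.573 , -0.3235,  0.006 ]))]
weight_mid [(0.59, array([320.7, 194.1]), array([ 0.4592, -0.0522,  0.008 ]))]
tray [(0.95, array([302.6, 244.7]), array([ 0.641 , -0.1136,  0.    ]))]
knob [(0.56, array([282.4, 190.3]), array([ 0.4334, -0.1829,  0.    ]))]
shaker [(0.66, array([425. , 227.9]), array([0.596 , 0.2769, 0.    ])), (0.26, array([269.1, 171.8]), array([ 0.3524, -0.2322,  0.    ]))]
pivot_top [(0.88, array([401.5, 242.6]), array([0.7027, 0.167 , 0.12  ]))]
handle_mid [(0.72, array([450.3, 191.3]), array([0.5556, 0.3268, 0.146 ]))]
pawl [(0.62, a
[... 2182 characters left out ...]
), array([ 0.4251, -0.29  ,  0.    ]))]
vial_a [(0.48, array([417.6, 282. ]), array([ 0.3245, -0.3532,  0.    ])), (0.41, array([381.8, 272.6]), array([ 0.3419, -0.2417,  0.    ]))]
dropper [(0.2, array([368.9, 236.5]), array([ 0.4496, -0.1936,  0.    ]))]
reagent [(0.82, array([185.6, 285.8]), array([0.2425, 0.3545, 0.    ]))]
beaker [(0.57, array([464.1, 198.8]), array([ 0.6017, -0.4898,  0.    ]))]
screwdriver [(0.67, array([447.6, 251.4]), array([ 0.4275, -0.4422,  0.    ]))]
1.6 [ 0.13968573 -0.53195904  0.23133739] [[ 9.67208246e-01  2.53984661e-01  1.38771620e-05]
 [ 2.53984662e-01 -9.67208245e-01 -3.86598741e-05]
 [ 3.60309049e-06  4.09167354e-05 -9.99999999e-01]] 0.08539277575907288
```

View pics/top0.png

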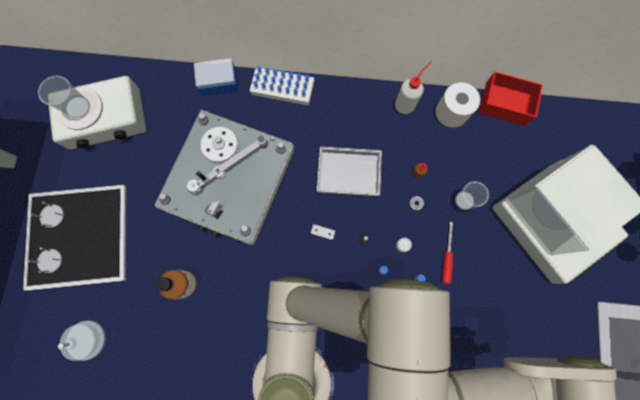

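View pics/scene0.png

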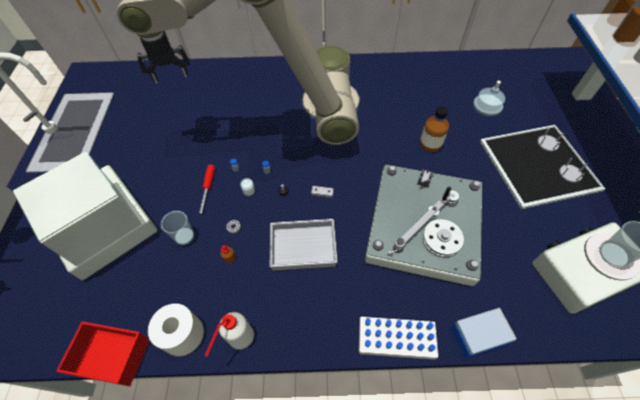

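The pictures show the following:
- **Top:** bearing (417,203), weighing bottle (404,245), knob (365,239), bar (322,231), tray (349,171), handle about (194,185), pivot about (264,141).
- **Scene:** bearing (233,226), knob (283,189), bar (322,191).

The networks confused the knob and the bottle, so I'll refine with outlines and depth.

```bash
cat >> h.py <<'E'
def cloud(cam,d,box):
    u0,u1,v0,v1=box; U,V=np.meshgrid(np.arange(u0,u1),np.arange(v0,v1))
    c=cams.calibration(cam); f=200/np.tan(np.radians(c["vertical_fov"])/2); M=np.array(c["view"])
    D=d[v0:v1,u0:u1]; q=np.stack([(U+.5-c["cx"])/f*D,-(V+.5-c["cy"])/f*D,-D],-1)
    return (q-M[:3,3])@M[:3,:3]
E
python3 - <<'E'
from h import *
B={"top":dict(bearing=(405,430,191,216),knob=(355,376,229,249),weight=(306,340,222,242),tray=(310,390,140,202),handle=(183,206,172,200)),
"scene":dict(bearing=(222,245,215,238),knob=(274,292,180,199),weight=(308,337,182,200),tray=(262,345,212,275),handle=(437,458,184,206))}
for c in B:
    d=np.load(f"pics/{c}0.npy"); im=cv2.imread(f"pics/{c}0.png").astype(int)
    for n,b in B[c].items():
        P=cloud(c,d,b); z=P[...,2]; bg=np.median(z)
        m=(z>(.006 if n!="handle" else .125))&(d[b[2]:b[3],b[0]:b[1]]>0)
        X=P[m]; print(c,n,"table",round(bg,4),m.sum(),end=" ")
        if m.sum()>3:
            r=cv2.minAreaRect((X[:,:2]*1000).astype(np.float32)); print("rect",np.round(r[0],1),np.round(r[1],1),round(r[2],1),"z",np.round(np.percentile(z[m],[50,95]),4))
        I=im[b[2]:b[3],b[0]:b[1]]; k=(I[...,2]>I[...,0]-15)
        if n!="handle":
            v,u=np.nonzero(k); zz=dict(bearing=.011,knob=.012,weight=.015,tray=.03)[n]
            pts=np.array([atz(c,a+b[0]+.5,e+b[2]+.5,zz)[:2]*1000 for a,e in zip(u,v)],np.float32)
            r=cv2.minAreaRect(pts); print("   colour",k.sum(),np.round(pts.mean(0),1),np.round(r[0],1),np.round(r[1],1),round(r[2],1))
c1=cv2.resize(cv2.imread("pics/top0.png")[160:260,290:440],None,fx=4,fy=4,interpolation=cv2.INTER_CUBIC)
cv2.imwrite("pics/crop1.png",c1)
E
```

```text
top bearing table -0.0007 110 rect [ 568.5 -335.5] [39.5 39.9] 33.2 z [0.0098 0.0138]
   colour 142 [ 569.1 -335.9] [ 568.7 -336.9] [42.3 44.4] 48.7
top knob table -0.0004 88 rect [ 437.5 -179.7] [31.3 31.2] 6.1 z [0.0145 0.0378]
   colour 77 [ 437.7 -180.9] [ 439.1 -180.7] [28.1 28.2] 5.7
top weight table 0.0004 208 rect [449.2 -37.5] [90.9 30.2] 77.3 z [0.0149 0.0183]
   colour 244 [446.9 -48.5] [447.1 -48.4] [74.  32.4] 79.0
top tray table 0.0009 784 rect [ 656.3 -109.1] [167.4 202.9] 2.1 z [0.033  0.0394]Traceback (most recent call last):
  File "<stdin>", line 15, in <module>
  File "h.py", line 8, in atz
    o,d=ray(cam,u,v); return o+d*(z-o[2])/d[2]
        ~~~^^^^^^^^^
  File "h.py", line 4, in ray
    c=cams.calibration(cam); f=200/np.tan(np.radians(c["vertical_fov"])/2)
ValueError: time passes only in moves, steps and waits
```

```bash
sed -i 's/cams.calibration(cam)/CAL[cam]/; s/^from rig.*/&\nCAL={c:cams.calibration(c) for c in ("scene","top")}/' h.py
python3 - <<'E'
from h import *
B={"top":dict(tray=(310,390,140,202),handle=(183,206,172,200)),
"scene":dict(bearing=(222,245,215,238),knob=(274,292,180,199),weight=(308,337,182,200),tray=(262,345,212,275),handle=(430,462,180,206))}
for c in B:
    d=np.load(f"pics/{c}0.npy"); im=cv2.imread(f"pics/{c}0.png").astype(int)
    for n,b in B[c].items():
        P=cloud(c,d,b); z=P[...,2]
        m=(z>(.006 if n!="handle" else .125))&(z<.2)&(d[b[2]:b[3],b[0]:b[1]]>0)
        X=P[m]; print(c,n,"table",round(np.median(z),4),m.sum(),end=" ")
        if m.sum()>3:
            r=cv2.minAreaRect((X[:,:2]*1000).astype(np.float32)); print("rect",np.round(r[0],1),np.round(r[1],1),round(r[2],1),"mean",np.round(X.mean(0)*1000),"z95",np.percentile(z[m],95).round(4))
        I=im[b[2]:b[3],b[0]:b[1]]; k=(I[...,2]>I[...,0]-15)
        if n!="handle":
            v,u=np.nonzero(k); zz=dict(bearing=.011,knob=.012,weight=.015,tray=.03)[n]
            pts=np.array([atz(c,a+b[0]+.5,e+b[2]+.5,zz)[:2]*1000 for a,e in zip(u,v)],np.float32)
            r=cv2.minAreaRect(pts); print("   colour",k.sum(),np.round(pts.mean(0),1),np.round(r[0],1),np.round(r[1],1),round(r[2],1))
a=cv2.imread("pics/top0.png")
c1=cv2.resize(a[160:260,300:440],None,fx=4,fy=4,interpolation=cv2.INTER_CUBIC)
c2=cv2.resize(a[100:250,150:300],(560,560),interpolation=cv2.INTER_CUBIC)
cv2.imwrite("pics/crop1.png",c1);cv2.imwrite("pics/crop2.png",c2)
E
```

```text
top tray table 0.0009 784 rect [ 656.3 -109.1] [167.4 202.9] 2.1 mean [ 656. -116.   27.] z95 0.0394
   colour 2956 [ 645.7 -112.7] [ 646.6 -112.7] [155.2 202.4] 2.0
top handle table 0.0713 49 rect [554.4 313.6] [12.6 13. ] 8.7 mean [554. 312. 154.] z95 0.168
scene bearing table 0.0005 106 rect [ 577.5 -337. ] [49.3 54.4] 79.3 mean [ 573. -333.   11.] z95 0.0149
   colour 126 [ 575.7 -332.3] [ 575.1 -332.6] [43.7 41.9] 50.7
scene knob table 0.0005 74 rect [ 444.9 -182.1] [28.8 44.5] 12.5 mean [ 445. -177.   16.] z95 0.0365
   colour 69 [ 442.8 -178.2] [ 441.9 -177.5] [41.1 27.1] 2.0
scene weight table 0.0012 173 rect [446.7 -44.1] [69.7 40.1] 79.0 mean [453. -44.  15.] z95 0.0188
   colour 201 [454.2 -45.6] [454.2 -45.8] [73.5 39.6] 76.6
scene tray table 0.0019 1036 rect [ 649.8 -124.2] [149.2 226.4] 1.8 mean [ 645. -114.   25.] z95 0.0396
   colour 3188 [ 656.1 -110.1] [ 652.4 -109.6] [164. 201.] 1.9
scene handle table 0.0711 62 rect [555.9 320.4] [13.8 27. ] 51.1 mean [563. 316. 152.] z95 0.1691
```

View pics/crop1.png

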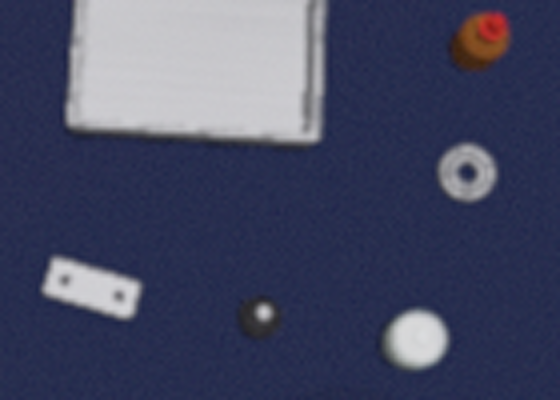

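View pics/crop2.png

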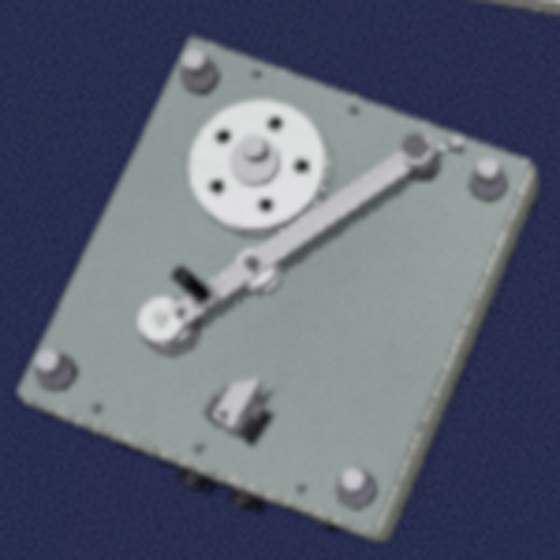

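Crop 1 confirms the bar, knob, bearing and tray. In crop 2 the black handle is at about (193,283), with the pivot at (420,148) and the pawl at (235,405). Averaging the two cameras gives these positions:
- **Bar:** (0.449,-0.047), yaw about 76°
- **Knob:** (0.440,-0.179)
- **Bearing:** (0.572,-0.334)
- **Tray:** (0.648,-0.111)

I'll move to the bar first.

>>> move_arm(jaw=[7,7,7,7,7,7,7,7,7,7,7,7], dp=[[2.8,-2.6,0],[2.8,-2.6,0],[2.8,-2.6,0],[2.8,-2.6,0],[2.8,-2.6,0],[2.8,-2.6,0],[2.8,-2.6,0],[2.8,-2.6,0],[2.8,-2.6,0],[2.8,-2.6,0],[2.8,-2.6,0],[2.8,-2.6,0]], turn=[[0,0,0],[0,0,0],[0,0,0],[0,0,0],[0,0,0],[0,0,0],[0,0,0],[0,0,0],[0,0,0],[0,0,0],[0,0,0],[0,0,0]], force=50)

```text
time_s: 2.6
position: [0.3861, -0.1431, 0.2316]
tool_rot: [[0.967, 0.254, 0.001], [0.254, -0.967, -0.001], [0.001, 0.001, -1.0]]
ft_force: [1.6, -0.8, 0.2]
grip_width: 0.0699
gripper_force: 0.0
```

>>> move_arm(jaw=[7,7,7,7,7,7,7,7,7,7,7,7], dp=[[2.8,-2.6,0],[2.8,-2.6,0],[2.8,-2.6,0],[0,0,1],[0,0,1],[0,0,1],[0,0,1],[0,0,1],[0,0,1],[0,0,1],[0,0,1],[0,0,1]], turn=[[0,0,0],[0,0,0],[0,0,0],[0,0,-0.118],[0,0,-0.118],[0,0,-0.118],[0,0,-0.118],[0,0,-0.118],[0,0,-0.118],[0,0,-0.118],[0,0,-0.118],[0,0,-0.118]])

```text
time_s: 3.6
position: [0.4469, -0.0481, 0.141]
tool_rot: [[0.244, 0.97, 0.0], [0.97, -0.244, -0.0], [-0.0, 0.0, -1.0]]
ft_force: [0.5, -0.6, -1.0]
grip_width: 0.0702
gripper_force: 0.0
```

```bash
cat >> h.py <<'E'
def go(x,y,z,yaw=None):
    "needed shift in tool axes (cm), and tool-z turn (rad) for tool-y at world yaw (deg)"
    s=observe(); R=np.array(s["tool_rot"]); print("t",s["time_s"],"pos",np.round(s["position"],4),"yaw_y",np.degrees(np.arctan2(R[1,1],R[0,1])).round(1),"grip",round(s["grip_width"],4),s["gripper_force"],"ft",np.round(s["ft_force"],1),"q6",round(s["q"][5],1),"Rz",np.round(R[:,2],3))
    print("dp",np.round(R.T@(np.array([x,y,z])-s["position"])*100,2))
E
python3 - <<'E'
from h import *
im,d=cams.get_image("top"); cv2.imwrite("pics/t1.png",cv2.resize(im[160:280,270:430,::-1],None,fx=4,fy=4))
go(.449,-.047,.003)
E
```

```text
t 3.65 pos [ 0.4461 -0.0478  0.1393] yaw_y -13.7 grip 0.0703 0.0 ft [-0.8  0.5 -1.5] q6 -7.6 Rz [-0.003  0.001 -1.   ]
dp [ 0.14  0.3  13.63]
```

View pics/t1.png

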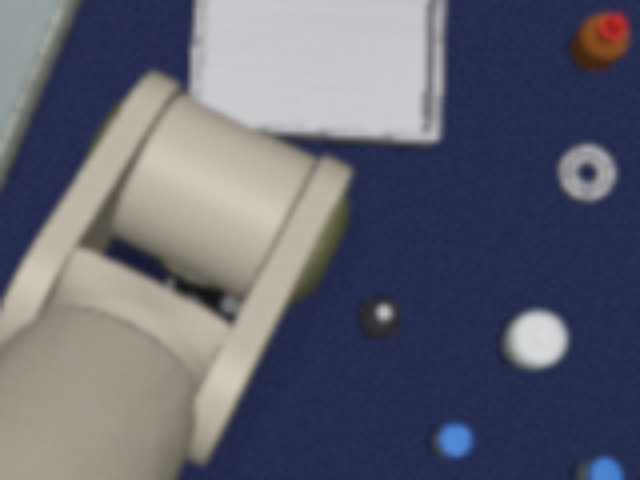

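The top view now shows only the wrist over the bar, at about (230,300) in the crop. Everything else is untouched. Going down to grip.

>>> move_arm(jaw=[7,7,7,7,7,7,7,2,2,2,2,2], dp=[[0.1,0.2,3],[0,0,3],[0,0,3],[0,0,2.5],[0,0,1.3],[0,0,0.7],[0,0,0],[0,0,0],[0,0,0],[0,0,0],[0,0,0],[0,0,0]], turn=[[0,0,0],[0,0,0],[0,0,0],[0,0,0],[0,0,0],[0,0,0],[0,0,0],[0,0,0],[0,0,0],[0,0,0],[0,0,0],[0,0,0]])

```text
time_s: 4.65
position: [0.4496, -0.0478, 0.0075]
tool_rot: [[0.249, 0.968, 0.002], [0.968, -0.249, -0.001], [-0.0, 0.002, -1.0]]
ft_force: [-1.4, 1.1, 8.9]
grip_width: 0.0262
gripper_force: 48.1
```

```bash
python3 - <<'E'
from h import *
go(.648,-.05,.1)
E
```

```text
t 4.65 pos [ 0.4496 -0.0478  0.0075] yaw_y -14.4 grip 0.0262 48.111238265410066 ft [-1.4  1.1  8.9] q6 -6.7 Rz [ 0.002 -0.001 -1.   ]
dp [ 4.73 19.29 -9.21]
```

>>> move_arm(jaw=[2,2,2,2,2,2,2,2,2,2,2], dp=[[0,0,-2],[0,0,-3],[0,0,-4],[0.52,3.2,0],[0.52,3.2,0],[0.52,3.2,0],[0.52,3.2,0],[0.52,3.2,0],[0.52,3.2,0],[0,0,0],[0,0,0]], turn=[[0,0,0],[0,0,0],[0,0,0],[0,0,0],[0,0,0],[0,0,0],[0,0,0],[0,0,0],[0,0,0],[0,0,0],[0,0,0]])

```text
time_s: 5.57
position: [0.6433, -0.0652, 0.0958]
tool_rot: [[0.249, 0.968, -0.001], [0.968, -0.249, 0.0], [0.0, -0.001, -1.0]]
ft_force: [-0.1, 0.4, -1.7]
grip_width: 0.0266
gripper_force: 50.2
```

```bash
python3 - <<'E'
from h import *
go(.642,-.065,.014)
im,d=cams.get_image("scene"); cv2.imwrite("pics/s1.png",cv2.resize(im[140:300,200:400,::-1],None,fx=4,fy=4)[:600])
E
```

```text
t 5.5667 pos [ 0.6433 -0.0652  0.0958] yaw_y -14.4 grip 0.0266 50.24599313735962 ft [-0.1  0.4 -1.7] q6 -1.8 Rz [-0.001  0.    -1.   ]
dp [-0.01 -0.12  8.18]
```

View pics/s1.png

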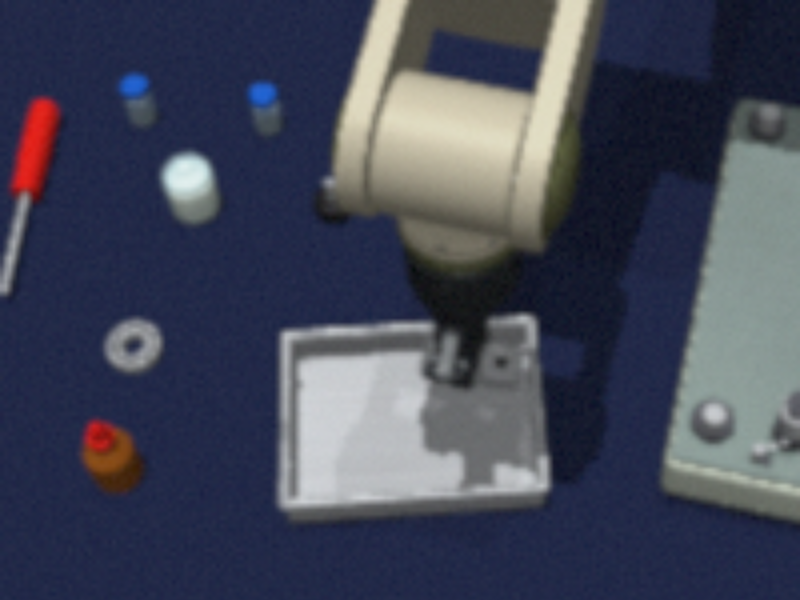

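The bar is held above the tray at about (460,360) in the crop, so I'll lower and release it.

>>> move_arm(jaw=[2,2,2,2,2,2,2,4.8,4.8,4.8], dp=[[-0.4,0,2.5],[0,0,2.5],[0,0,1.5],[0,0,1],[0,0,0.6],[0,0,0],[0,0,0],[0,0,0],[0,0,0],[0,0,0]], turn=[[0,0,0],[0,0,0],[0,0,0],[0,0,0],[0,0,0],[0,0,0],[0,0,0],[0,0,0],[0,0,0],[0,0,0]])

```text
time_s: 6.45
position: [0.6423, -0.0693, 0.0164]
tool_rot: [[0.249, 0.968, 0.002], [0.968, -0.249, -0.001], [-0.0, 0.002, -1.0]]
ft_force: [0.1, -0.3, 0.1]
grip_width: 0.0482
gripper_force: 0.0
```

>>> move_arm(jaw=[4.8,4.8,4.8,4.8], dp=[[0,0,-2],[0,0,-3],[0,0,-4],[0,0,-3]], turn=[[0,0,0],[0,0,0],[0,0,0],[0,0,0]])

```text
time_s: 6.78
position: [0.6422, -0.0692, 0.1387]
tool_rot: [[0.249, 0.968, 0.003], [0.968, -0.249, -0.001], [-0.0, 0.003, -1.0]]
ft_force: [0.7, -0.3, 0.3]
grip_width: 0.0481
gripper_force: 0.0
```

```bash
python3 - <<'E'
from h import *
go(.441,-.179,.1)
E
```

```text
t 6.7833 pos [ 0.6422 -0.0692  0.1387] yaw_y -14.4 grip 0.0481 0.0 ft [ 0.7 -0.3  0.3] q6 -2.2 Rz [ 0.003 -0.001 -1.   ]
dp [-15.65 -16.75   3.82]
```

>>> move_arm(jaw=[7,7,7,7,7,7,7,7,7,7,7,7], dp=[[-2.6,-2.8,0],[-2.6,-2.8,0],[-2.6,-2.8,0],[-2.6,-2.8,0],[-2.6,-2.8,0],[-2.6,-2.8,0],[0,0,0],[0,0,0.5],[0,0,0.5],[0,0,0.5],[0,0,0.5],[0,0,0.5]], turn=[[0,0,0],[0,0,0],[0,0,0],[0,0,0],[0,0,0],[0,0,0],[0,0,0.12],[0,0,0.12],[0,0,0.12],[0,0,0.12],[0,0,0.12],[0,0,0.12]])

```text
time_s: 7.78
position: [0.4403, -0.1785, 0.1107]
tool_rot: [[0.829, 0.559, 0.001], [0.559, -0.829, -0.001], [0.0, 0.001, -1.0]]
ft_force: [-0.5, -0.0, 0.2]
grip_width: 0.0701
gripper_force: 0.0
```

>>> move_arm(jaw=[7,7,7,7,7,7], dp=[[0,0,0.5],[0,0,0.5],[0,0,0.5],[0,0,0.5],[0,0,0.5],[0,0,0]], turn=[[0,0,0.12],[0,0,0.12],[0,0,0.12],[0,0,0.12],[0,0,0.12],[0,0,0]])

```text
time_s: 8.28
position: [0.4401, -0.1783, 0.0852]
tool_rot: [[1.0, -0.005, -0.0], [-0.005, -1.0, 0.0], [-0.0, -0.0, -1.0]]
ft_force: [0.1, 0.1, 0.4]
grip_width: 0.0699
gripper_force: 0.0
```

```bash
python3 - <<'E'
from h import *
go(.441,-.179,.005)
E
```

```text
t 8.2833 pos [ 0.4401 -0.1783  0.0852] yaw_y -90.3 grip 0.0699 0.0 ft [0.1 0.1 0.4] q6 53.9 Rz [-0.  0. -1.]
dp [0.1  0.08 8.02]
```

>>> move_arm(jaw=[7,7,7,7,7,7,2,2,2,2,2,2], dp=[[0,0,2.5],[0,0,2.5],[0,0,1.5],[0,0,1],[0,0,0.5],[0,0,0],[0,0,0],[0,0,0],[0,0,0],[0,0,0],[0,0,0],[0,0,0]], turn=[[0,0,0],[0,0,0],[0,0,0],[0,0,0],[0,0,0],[0,0,0],[0,0,0],[0,0,0],[0,0,0],[0,0,0],[0,0,0],[0,0,0]], force=40)

```text
time_s: 9.28
position: [0.4405, -0.1785, 0.0063]
tool_rot: [[1.0, -0.001, 0.001], [-0.001, -1.0, -0.001], [0.001, 0.001, -1.0]]
ft_force: [-1.2, 1.0, 7.3]
grip_width: 0.0298
gripper_force: 38.9
```

```bash
python3 - <<'E'
from h import *
go(.615,-.155,.1)
E
```

```text
t 9.2833 pos [ 0.4405 -0.1785  0.0063] yaw_y -90.0 grip 0.0298 38.9456444978714 ft [-1.2  1.   7.3] q6 53.7 Rz [ 0.001 -0.001 -1.   ]
dp [17.46 -2.36 -9.35]
```

>>> move_arm(jaw=[2,2,2,2,2,2,2,2,2,2], dp=[[0,0,-2],[0,0,-3],[0,0,-4],[3,-0.4,0],[3.4,-0.4,0],[3.5,-0.4,0],[3.5,-0.4,0],[3.8,-0.4,0],[0,0,0],[0,0,0]], turn=[[0,0,0],[0,0,0],[0,0,0],[0,0,0],[0,0,0],[0,0,0],[0,0,0],[0,0,0],[0,0,0],[0,0,0]])

```text
time_s: 10.12
position: [0.6131, -0.158, 0.0949]
tool_rot: [[1.0, 0.001, 0.0], [0.001, -1.0, -0.0], [0.0, 0.0, -1.0]]
ft_force: [0.1, -0.6, -0.6]
grip_width: 0.0296
gripper_force: 39.8
```

```bash
python3 - <<'E'
from h import *
go(.612,-.158,.013)
E
```

```text
t 10.1167 pos [ 0.6131 -0.158   0.0949] yaw_y -90.0 grip 0.0296 39.803287982940674 ft [ 0.1 -0.6 -0.6] q6 64.8 Rz [ 0. -0. -1.]
dp [-0.11  0.    8.19]
```

>>> move_arm(jaw=[2,2,2,2,2,2,4.6,4.6,4.6], dp=[[0,0,2.5],[0,0,2.5],[0,0,1.6],[0,0,1],[0,0,0.6],[0,0,0],[0,0,0],[0,0,0],[0,0,0]], turn=[[0,0,0],[0,0,0],[0,0,0],[0,0,0],[0,0,0],[0,0,0],[0,0,0],[0,0,0],[0,0,0]])

```text
time_s: 10.87
position: [0.6126, -0.1588, 0.0145]
tool_rot: [[1.0, -0.001, 0.002], [-0.001, -1.0, -0.001], [0.002, 0.001, -1.0]]
ft_force: [0.5, -0.6, 0.2]
grip_width: 0.0462
gripper_force: 0.0
```

>>> move_arm(jaw=[4.6,4.6,4.6,4.6,7,7,7,7,7,7], dp=[[0,0,-2],[0,0,-3],[0,0,-4],[0,0,-2],[-0.8,3.5,0],[-0.8,3.5,0],[-0.8,3.5,0],[-0.8,3.5,0],[-0.9,3.5,0],[0,0,0]], turn=[[0,0,0],[0,0,0],[0,0,0],[0,0,0],[0,0,0],[0,0,0],[0,0,0],[0,0,0],[0,0,0],[0,0,0]])

```text
time_s: 11.7
position: [0.5691, -0.3397, 0.1238]
tool_rot: [[1.0, -0.007, 0.001], [-0.007, -1.0, -0.003], [0.001, 0.003, -1.0]]
ft_force: [-0.2, 0.8, -0.5]
grip_width: 0.0702
gripper_force: 0.0
```

```bash
python3 - <<'E'
from h import *
go(.572,-.334,.005)
im,d=cams.get_image("scene"); cv2.imwrite("pics/s2.png",cv2.resize(im[150:300,200:400,::-1],None,fx=4,fy=4))
E
```

```text
t 11.7 pos [ 0.5691 -0.3397  0.1238] yaw_y -90.4 grip 0.0702 0.0 ft [-0.2  0.8 -0.5] q6 49.4 Rz [ 0.001 -0.003 -1.   ]
dp [ 0.27 -0.6  11.88]
```

View pics/s2.png

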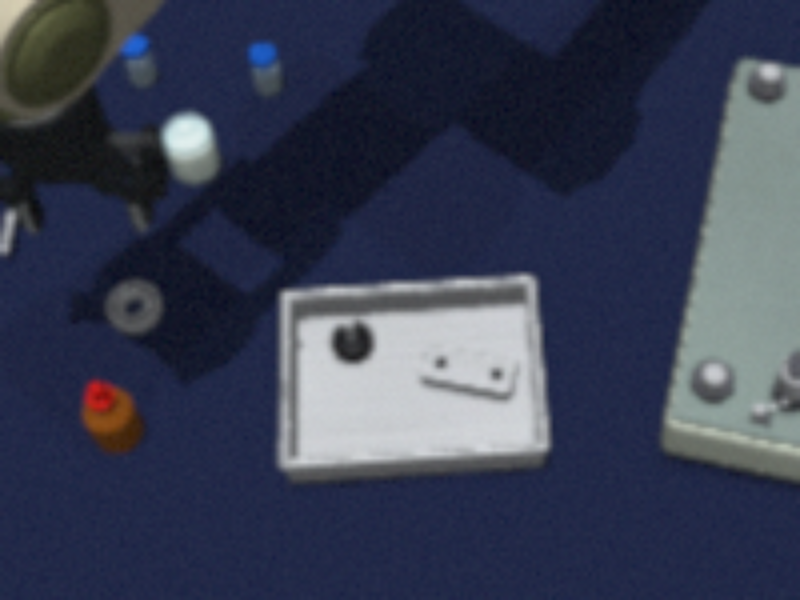

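The knob (352,342) and bar (468,372) are both in the tray. Next, the bearing.

>>> move_arm(jaw=[7,7,7,7,7,7,7,3,3,3,3,3], dp=[[0,0,3],[0,0,3],[0,0,2.5],[0,0,2],[0,0,1],[0,0,0.4],[0,0,0],[0,0,0],[0,0,0],[0,0,0],[0,0,0],[0,0,0]], turn=[[0,0,0],[0,0,0],[0,0,0],[0,0,0],[0,0,0],[0,0,0],[0,0,0],[0,0,0],[0,0,0],[0,0,0],[0,0,0],[0,0,0]])

```text
time_s: 12.75
position: [0.5717, -0.3338, 0.0063]
tool_rot: [[1.0, -0.001, 0.002], [-0.001, -1.0, -0.002], [0.002, 0.002, -1.0]]
ft_force: [-0.6, 1.6, 6.5]
grip_width: 0.0392
gripper_force: 39.4
```

```bash
python3 - <<'E'
from h import *
go(.672,-.155,.1)
E
```

```text
t 12.75 pos [ 0.5717 -0.3338  0.0063] yaw_y -90.1 grip 0.0392 39.41974734887481 ft [-0.6  1.6  6.5] q6 49.5 Rz [ 0.002 -0.002 -1.   ]
dp [ 10.04 -17.88  -9.37]
```

>>> move_arm(jaw=[3,3,3,3,3,3,3,3,3,3,3], dp=[[0,0,-2],[0,0,-3],[0,0,-4],[1.7,-2.9,0],[1.7,-2.9,0],[1.7,-2.9,0],[1.7,-2.9,0],[1.7,-3,0],[1.8,-3,0],[0,0,0],[0,0,0]], turn=[[0,0,0],[0,0,0],[0,0,0],[0,0,0],[0,0,0],[0,0,0],[0,0,0],[0,0,0],[0,0,0],[0,0,0],[0,0,0]])

```text
time_s: 13.67
position: [0.6748, -0.1559, 0.0949]
tool_rot: [[1.0, 0.002, 0.001], [0.002, -1.0, -0.0], [0.001, 0.0, -1.0]]
ft_force: [0.4, -0.3, -1.5]
grip_width: 0.0391
gripper_force: 40.4
```

```bash
python3 - <<'E'
from h import *
go(.675,-.157,.013)
E
```

```text
t 13.6667 pos [ 0.6748 -0.1559  0.0949] yaw_y -89.9 grip 0.0391 40.41336989030242 ft [ 0.4 -0.3 -1.5] q6 67.1 Rz [ 0.001 -0.    -1.   ]
dp [0.01 0.1  8.19]
```

>>> move_arm(jaw=[3,3,3,3,3,3,5.4,5.4,5.4], dp=[[0,0,2.5],[0,0,2.5],[0,0,1.6],[0,0,1],[0,0,0.6],[0,0,0],[0,0,0],[0,0,0],[0,0,0]], turn=[[0,0,0],[0,0,0],[0,0,0],[0,0,0],[0,0,0],[0,0,0],[0,0,0],[0,0,0],[0,0,0]])

```text
time_s: 14.42
position: [0.6747, -0.1579, 0.0137]
tool_rot: [[1.0, -0.001, 0.002], [-0.001, -1.0, -0.001], [0.002, 0.001, -1.0]]
ft_force: [-0.0, 0.2, 0.3]
grip_width: 0.054
gripper_force: 0.0
```

>>> move_arm(jaw=[5.4,5.4,5.4,5.4,5.4,5.4,5.4,5.4,5.4,5.4,5.4,5.4], dp=[[0,0,-2],[0,0,-3],[0,0,-4],[0,0,-4],[0,0,-4],[0,0,-4],[-1,-3.5,-2],[-1,-4,0],[-1,-4,0],[-1,-4,0],[-1,-4,0],[0,0,0]], turn=[[0,0,0],[0,0,0],[0,0,0],[0,0,0],[0,0,0],[0,0,0],[0,0,0],[0,0,0],[0,0,0],[0,0,0],[0,0,0],[0,0,0]])

```text
time_s: 15.42
position: [0.6225, 0.0441, 0.2441]
tool_rot: [[1.0, 0.005, 0.002], [0.005, -1.0, 0.002], [0.002, -0.002, -1.0]]
ft_force: [0.2, -0.3, 0.6]
grip_width: 0.0539
gripper_force: 0.0
```

```bash
python3 - <<'E'
from h import *
go(.557,.318,.25)
for c in("top","scene"):
    im,d=cams.get_image(c)
    cv2.imwrite(f"pics/{c}3.png",cv2.resize((im[110:260,150:400] if c=="top" else im[140:290,220:500])[:,:,::-1],None,fx=2.8,fy=2.8))
    print(c,"handle",mark(c,"handle_mid",.146),"pivot",mark(c,"pivot_top",.12),"pawl",mark(c,"pawl",.07))
    r=cams.outline_of(c,"handle_mid")
    for a in r[:2]:
        print(a["p"].__round__(2),np.array(a["box"])*[640,400,640,400],a["mask"].sum())
E
cd pics; python3 -c "
import cv2;a=cv2.imread('top3.png');b=cv2.imread('scene3.png');w=min(a.shape[1],b.shape[1]);h=300
import numpy as np;cv2.imwrite('c3.png',np.vstack([cv2.resize(a,(500,300)),cv2.resize(b,(560,300))[:,:500]]))"
```

```text
t 15.4167 pos [0.6225 0.0441 0.2441] yaw_y -89.7 grip 0.0539 0.0 ft [ 0.2 -0.3  0.6] q6 82.9 Rz [ 0.002  0.002 -1.   ]
dp [ -6.41 -27.42  -0.56]
top handle [(0.66, array([199.4, 174.7]), array([0.5592, 0.3185, 0.146 ])), (0.16, array([365.5, 166.6]), array([ 0.6308, -0.153 ,  0.146 ]))] pivot [] pawl [(0.63, array([222.4, 208.4]), array([0.4812, 0.2596, 0.07  ])), (0.37, array([362.3, 186.3]), array([ 0.5917, -0.1545,  0.07  ]))]
0.56 [214.784 171.36   48.     30.92 ] 393
scene handle [(0.86, array([447.6, 190.3]), array([0.5518, 0.3198, 0.146 ]))] pivot [(0.55, array([400.3, 241.2]), array([0.6983, 0.1644, 0.12  ])), (0.18, array([303.7, 246.8]), array([ 0.7056, -0.1033,  0.12  ]))] pawl [(0.62, array([416.8, 187.1]), array([0.4854, 0.2552, 0.07  ]))]
0.6 [422.912 217.2    53.824  58.6  ] 556
```

View pics/c3.png

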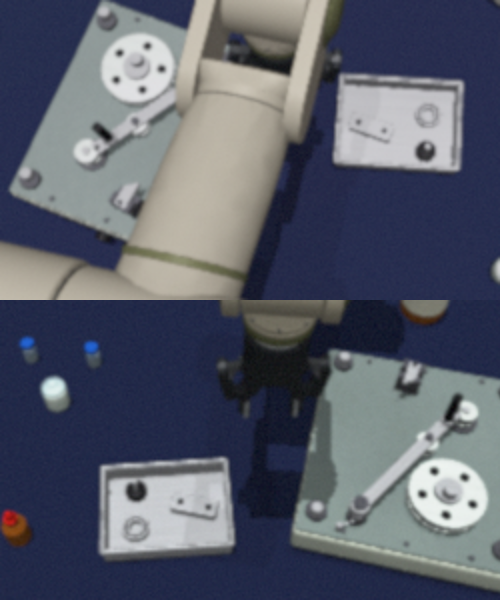

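The scene view shows the bearing, knob and bar all in the tray. The handle is at about (455,407), unchanged. Moving above the handle.

>>> move_arm(jaw=[6,6,6,6,6,6,6,6,6,6,6,6], dp=[[-0.8,-3.4,0],[-0.8,-3.4,0],[-0.8,-3.4,0],[-0.8,-3.4,0],[-0.8,-3.4,0],[-0.8,-3.4,0],[-0.8,-3.4,0],[-0.8,-3.4,0],[0,0,0],[0,0,0],[0,0,0],[0,0,0]], turn=[[0,0,0],[0,0,0],[0,0,0],[0,0,0],[0,0,0],[0,0,0],[0,0,0],[0,0,0],[0,0,-0.11],[0,0,-0.11],[0,0,-0.11],[0,0,-0.11]])

```text
time_s: 16.92
position: [0.5609, 0.3095, 0.2422]
tool_rot: [[0.903, 0.43, -0.0], [0.43, -0.903, -0.0], [-0.0, 0.0, -1.0]]
ft_force: [0.2, -0.3, -1.1]
grip_width: 0.0598
gripper_force: 0.0
```

>>> move_arm(jaw=[6,6,6,6,6,6,6,6,6,6,6,6], dp=[[0,0,0],[0,0,0],[0,0,0],[0,0,0],[0,0,0],[0,0,0],[0,0,0],[0,0,0],[0,0,0],[0,0,0],[0,0,0],[0,0,0]], turn=[[0,0,-0.11],[0,0,-0.11],[0,0,-0.11],[0,0,-0.11],[0,0,-0.11],[0,0,-0.11],[0,0,-0.11],[0,0,-0.11],[0,0,-0.11],[0,0,-0.11],[0,0,-0.11],[0,0,-0.11]])

```text
time_s: 17.92
position: [0.5611, 0.3092, 0.2422]
tool_rot: [[-0.192, 0.981, -0.0], [0.981, 0.192, -0.0], [-0.0, -0.0, -1.0]]
ft_force: [0.3, -0.2, 0.5]
grip_width: 0.0602
gripper_force: 0.0
```

>>> move_arm(jaw=[6,6,6,6,6,6,6], dp=[[0,0,0],[0,0,0],[0,0,0],[0,0,0],[0,0,0],[0,0,0],[0,0,0]], turn=[[0,0,-0.11],[0,0,-0.11],[0,0,-0.11],[0,0,-0.11],[0,0,-0.11],[0,0,0],[0,0,0]])

```text
time_s: 18.5
position: [0.5609, 0.3093, 0.2423]
tool_rot: [[-0.67, 0.742, -0.0], [0.742, 0.67, 0.0], [0.0, -0.0, -1.0]]
ft_force: [0.7, -0.7, -0.4]
grip_width: 0.0604
gripper_force: 0.0
```

```bash
python3 - <<'E'
from h import *
go(.558,.318,.131)
E
```

```text
t 18.5 pos [0.5609 0.3093 0.2423] yaw_y 42.1 grip 0.0604 0.0 ft [ 0.7 -0.7 -0.4] q6 -23.8 Rz [-0.  0. -1.]
dp [ 0.84  0.37 11.13]
```

>>> move_arm(jaw=[6,6,6,6,6,6,6,1,1,1,1,1], dp=[[0.4,0.1,0],[0.4,0.1,1.5],[0,0,3],[0,0,3],[0,0,2.4],[0,0,1.2],[0,0,0],[0,0,0],[0,0,0],[0,0,0],[0,0,0],[0,0,0]], turn=[[0,0,0],[0,0,0],[0,0,0],[0,0,0],[0,0,0],[0,0,0],[0,0,0],[0,0,0],[0,0,0],[0,0,0],[0,0,0],[0,0,0]], force=40)

```text
time_s: 19.5
position: [0.5578, 0.3175, 0.1328]
tool_rot: [[-0.673, 0.74, 0.004], [0.74, 0.673, 0.002], [-0.001, 0.004, -1.0]]
ft_force: [3.0, 3.8, 4.1]
grip_width: 0.0136
gripper_force: 39.2
```

```bash
python3 - <<'E'
from h import *
go(.558,.318,.131)
im,d=cams.get_image("scene"); cv2.imwrite("pics/s4.png",cv2.resize(im[140:290,370:520,::-1],(600,600)))
print(mark("scene","handle_mid",.146))
E
```

```text
t 19.5 pos [0.5578 0.3175 0.1328] yaw_y 42.3 grip 0.0136 39.23875451087952 ft [3.  3.8 4.1] q6 -23.2 Rz [ 0.004  0.002 -1.   ]
dp [0.02 0.05 0.18]
[(0.92, array([447.4, 191. ]), array([0.5541, 0.3187, 0.146 ]))]
```

View pics/s4.png

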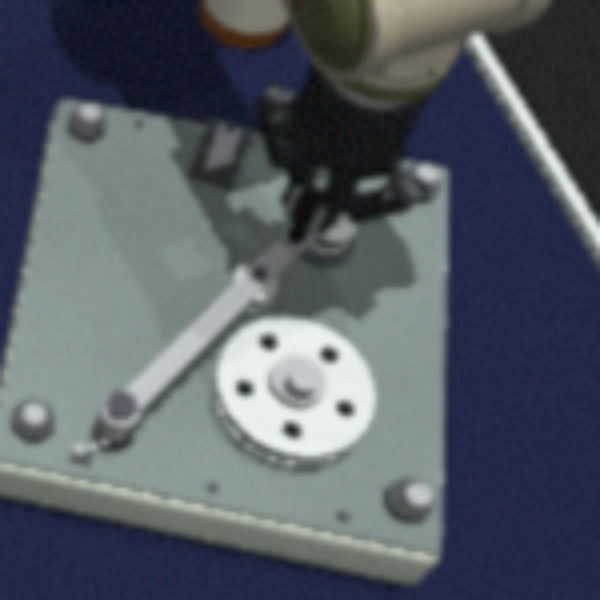

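The handle is gripped at about (305,215): the opening is 13.6 mm and the 4.8 N forward pull matches the spring at 0 rad. Now pushing along the arc in steps of 0.04 rad.

>>> move_arm(jaw=[1,1,1,1,1,1,1], dp=[[-0.02,-0.82,0],[-0.02,-0.82,0],[-0.02,-0.82,0],[-0.02,-0.82,0],[-0.02,-0.82,0],[-0.02,-0.82,0],[0,0,0]], turn=[[0,0,-0.04],[0,0,-0.04],[0,0,-0.04],[0,0,-0.04],[0,0,-0.04],[0,0,-0.04],[0,0,0]], force=60)

```text
time_s: 20.18
position: [0.5253, 0.2797, 0.1328]
tool_rot: [[-0.83, 0.557, 0.003], [0.557, 0.83, 0.002], [-0.002, 0.004, -1.0]]
ft_force: [3.8, 6.7, 3.8]
grip_width: 0.0135
gripper_force: 58.4
```

```bash
cat >> h.py <<'E'
def arc(p=np.array([.699,.165])):
    s=observe(); P=np.array(s["position"])[:2]; R=np.array(s["tool_rot"]); v=P-p
    h0=np.array([.5578,.3175])
    print("P",P.round(4),"r",np.linalg.norm(v).round(4),"theta by pivot",round(np.arctan2(v[1],v[0])-np.arctan2(h0[1]-p[1],h0[0]-p[0]),3),"theta by chord",round(2*np.arcsin(np.linalg.norm(P-h0)/2/.205),3),"ft tool",(R.T@s["ft_force"]).round(1),"grip",round(s["grip_width"],4),round(s["gripper_force"],1),"t",s["time_s"],"z",round(s["position"][2],4))
E
python3 -c "
from h import *
arc()"
```

```text
P [0.5253 0.2797] r 0.2081 theta by pivot 0.24 theta by chord 0.244 ft tool [ 0.6  7.7 -3.8] grip 0.0135 58.4 t 20.1833 z 0.1328
```

The force is 7.7 N against an expected 7.4 N at 0.24 rad, so this is on track. Continuing past the click to 0.48 rad.

>>> move_arm(jaw=[1,1,1,1,1,1,1,1,1], dp=[[-0.02,-0.82,0],[-0.02,-0.82,0],[-0.02,-0.82,0],[-0.02,-0.82,0],[-0.02,-0.82,0],[-0.02,-0.82,0],[0,0,0],[0,0,0],[0,0,0]], turn=[[0,0,-0.04],[0,0,-0.04],[0,0,-0.04],[0,0,-0.04],[0,0,-0.04],[0,0,-0.04],[0,0,0],[0,0,0],[0,0,0]])

```text
time_s: 20.93
position: [0.5035, 0.237, 0.1328]
tool_rot: [[-0.938, 0.346, 0.003], [0.346, 0.938, 0.003], [-0.002, 0.004, -1.0]]
ft_force: [2.1, 9.6, 7.1]
grip_width: 0.0133
gripper_force: 60.8
```

```bash
python3 - <<'E'
from h import *
arc()
a,_=cams.get_image("top");b,_=cams.get_image("scene")
cv2.imwrite("pics/f.png",cv2.resize(b[140:290,200:500,::-1],(800,400),interpolation=cv2.INTER_CUBIC))
arc()
E
```

```text
P [0.5035 0.237 ] r 0.2083 theta by pivot 0.471 theta by chord 0.478 ft tool [ 1.3  9.7 -7.1] grip 0.0133 60.8 t 20.9333 z 0.1328
P [0.5035 0.2371] r 0.2083 theta by pivot 0.471 theta by chord 0.478 ft tool [ 1.   8.9 -8.2] grip 0.0134 60.8 t 21.0333 z 0.1328
```

View pics/f.png

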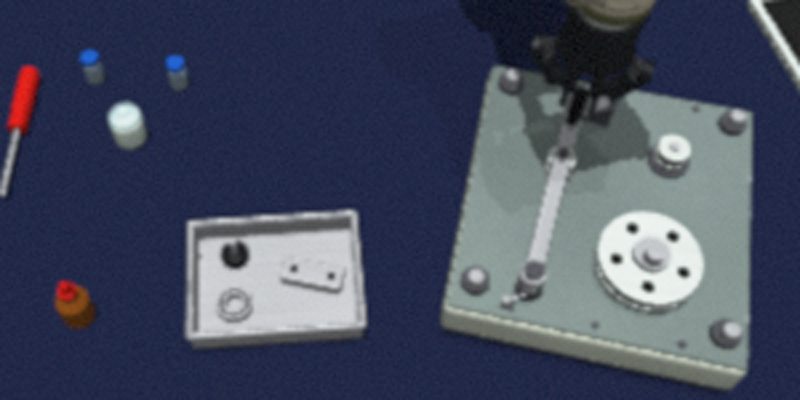

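The arm is held at about 0.475 rad. The spring pull of 9 to 10 N is on the gripper, so the pawl isn't carrying the load. All three parts are in the tray and the bystanders still stand, so I'm handing in.

```bash
python3 -c "
from rig import ticket
print(ticket.close_job())"
```

```text
the job is handed in; nothing more can be done
None
```

The knob, bearing and bar are in the tray, and the gripper is holding the idler arm by its handle at about 0.475 rad, past the click and against its spring; the job is handed in (about 21 s used, verdict not shown).

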